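# Lay the stage plates in their case

## Task

Lift the cover off the plate case by its bar grip and set it down flat inside the cover rest. Then lay two of the microscope stage plates flat in the case: first the one with the long rectangular window, down on the case's floor, then the one with the round opening flat on top of it; leave the blank plate and everything else where it stands. Set each thing down before letting go of it, and leave the case open.

Things in the scene. Friction and masses are not known exactly. Their poses are not given: they have to be found in the camera images.
- plate_case: Grey plastic case for stage plates, fixed to the worktop, 67 x 126 mm, 30 mm high, long axis = its y. Open-topped well 53 mm (x) by 112 mm (y) inside, floor 6 mm above the worktop, wall tops at 30 mm, walls 6 mm thick; the middle 70 mm of each long side is cut away down to the floor so that fingers can pass. Origin: centre of its underside. At the start the cover lies on it.
- cover: Loose grey cover of the case: slab 65 x 124 x 6 mm (long axis = its y) with a locating tongue 43 x 100 x 5 mm under it and a black bar grip on top, 14 mm wide (x), 64 mm long (y), 22 mm high. Origin: centre of the tongue's underside; the slab is 5 to 11 mm above it, the grip 11 to 33 mm. 120 g. On the case its origin is 25 mm above the worktop.
- cover_grip (a point): Middle of the cover's bar grip, 22 mm above the cover's origin; same axes as the cover.
- cover_rest: Cover rest: shallow grey tray fixed to the worktop, outside 84 x 143 mm (long axis = its y), inside 74 x 133 mm, floor 5 mm thick, rim 16 mm high. Origin: centre of its underside. The cover belongs flat in it, long sides parallel, tongue on the floor.
- slide_plate: Bare aluminium stage plate 46 x 104 x 7 mm (long axis = its y) with a long rectangular window 28 x 78 mm through its middle. Lies flat on the worktop; loose, about 70 g. Origin: centre of its underside, z up.
- dish_plate: Bare aluminium stage plate of the same outline, 46 x 104 x 7 mm (long axis = its y), with one round opening 34 mm across in its middle. Lies flat; loose, about 80 g. Origin: centre of its underside, z up.
- blank_plate: Bare aluminium plate of the same outline, 46 x 104 x 7 mm, without any opening. Not wanted: it stays where it lies. Origin: centre of its underside.
- slide_box: Closed clear slide box, 86 x 120 x 29 mm (long axis = y), a bystander. Origin: centre of its underside.
- amber_bottle: Small amber bottle with a tan cap, 34 mm across, 68 mm high, standing beside the plate with the rectangular window; a bystander. Origin: centre of its underside.
- white_bottle: Small white bottle, 36 mm across, 62 mm high, standing beside the plate with the round opening; a bystander. Origin: centre of its underside.
- infusion_left: Clear infusion bottle with grey cap, 70 mm across, 172 mm high, standing amid the work on the robot's left; a bystander. Origin: centre of its underside.
- microscope: Microscope, about 400 mm high, fixed at the right of the work, y from about -0.40 to -0.66 m, x from about 0.33 to 0.68 m; origin under its foot. Keep the arm and gripper clear of it, also on the way from the start.
- infusion_right: Clear infusion bottle with grey cap, 70 mm across, 170 mm high, standing amid the work on the robot's right; a bystander. Origin: centre of its underside.

How it is judged:
On the way, in this order (a step that is already met when the one before it is completed fails the run):
1. the cover lies flat inside the cover rest, let go (x of cover in the frame of cover_rest between -0.008 and 0.008 m and y of cover in the frame of cover_rest between -0.008 and 0.008 m and z of cover in the frame of cover_rest between 0.003 and 0.0085 m and angle between cover's own z axis and vertical below 0.06 rad and linear speed of cover below 0.03 m/s and contact force between cover and the fingers below 0.1 N), for 0.2 s.
2. the plate with the rectangular window lies flat on the case's floor, let go (x of slide_plate in the frame of plate_case between -0.007 and 0.007 m and y of slide_plate in the frame of plate_case between -0.008 and 0.008 m and z of slide_plate in the frame of plate_case between 0.004 and 0.0085 m and angle between slide_plate's own z axis and vertical below 0.06 rad and linear speed of slide_plate below 0.03 m/s and contact force between slide_plate and the fingers below 0.1 N), for 0.2 s.
At the end, for the whole second after the job is handed in: Cover flat in the rest (3.5 mm in height, 8 mm off centre at most); windowed plate on the case's floor (origin 4 to 8.5 mm over the case's) and round-opening plate flat on it (11 to 15.5 mm), each within 7 mm across and 8 mm along; all tilted under 0.06 rad and at rest (x of cover in the frame of cover_rest between -0.008 and 0.008 m and y of cover in the frame of cover_rest between -0.008 and 0.008 m and z of cover in the frame of cover_rest between 0.003 and 0.0085 m and angle between each of cover, slide_plate, dish_plate's own z axis and vertical below 0.06 rad and linear speed of each of cover, slide_plate, dish_plate below 0.03 m/s and x of slide_plate in the frame of plate_case between -0.007 and 0.007 m and y of slide_plate in the frame of plate_case between -0.008 and 0.008 m and z of slide_plate in the frame of plate_case between 0.004 and 0.0085 m and x of dish_plate in the frame of plate_case between -0.007 and 0.007 m and y of dish_plate in the frame of plate_case between -0.008 and 0.008 m and z of dish_plate in the frame of plate_case between 0.011 and 0.0155 m); the robot touches nothing.
It fails at once if the cover or a wanted plate is let go of in mid-air (over 75 mm up with no finger touching it) ((height (world z) of cover above 0.075 m and contact force between cover and the fingers below 0.01 N) or (height (world z) of slide_plate above 0.075 m and contact force between slide_plate and the fingers below 0.01 N) or (height (world z) of dish_plate above 0.075 m and contact force between dish_plate and the fingers below 0.01 N)).
It fails at once if the blank plate, slide box or a bottle is pushed more than 25 mm away (distance of any of slide_box, amber_bottle, white_bottle, infusion_left, infusion_right, blank_plate from where it was at the start of the episode above 0.025 m).
It fails at once if a bottle is knocked over (angle between any of amber_bottle, white_bottle, infusion_left, infusion_right's own z axis and vertical above 0.35 rad).
It also fails if it takes over 72 s, if anything falls off the work surface, if the arm or the gripper's body presses on something with over 40 N, if the wrist force passes 120 N, or if a joint passes its speed limit or range.

## Robot

A 7-joint arm with a two-finger parallel gripper is mounted at the origin on a cart in front of the work surface, level with it; the furniture and walls round the work are solid. World frame = base frame: x ahead of the robot, y to its left, z up, the work surface at z = 0. Lengths are in m, angles in rad, forces in N, time in s.
With the tool pointing down it reaches from about 0.4 to 0.875 m from the base axis. Payload 19.3 kg.
Tool frame: the origin (TCP) lies between the finger pads; the fingertips stand 17 mm ahead of it and the grasp point (between the pads) lies 2 mm behind it; z points along the fingers, y is the line along which they close (so a half turn about z gives the same grasp; the last joint's range is limited). The gripper opens to 85 mm and grips with 20 to 120 N. Pads are 22 mm wide; open, the fingers measure 114 mm over their backs; the gripper's body (76 mm by 85 mm) begins 54 mm behind the grasp point. The pads swing forward as they close: fully open they stand 13 mm farther back than shut.
Start: joints at [-1.253, 0.521, -0.036, 1.599, 0.021, 1.021, -0.113], TCP at [0.236, 0.579, 0.248] pointing down, gripper open.
Joint ranges: [-2.91, 2.91], [-0.3, 2.13], [-1.5, 1.42], [0.17, 2.43], [-1.26, 4.41], [0.16, 1.93], [-2.52, 2.52]. Speed limits (rad/s): [1.89, 1.89, 2.39, 2.39, 3.01, 3.01, 3.01].

## Interface

Orientations are given as [roll, pitch, yaw] about the fixed x, y, z axes, in that order (R = Rz(yaw) Ry(pitch) Rx(roll)).
In Python, from workcell import bot gives the robot as it stands.
- The arm moves only by the shell command python3 -m inch 'ROWS' [FORCE]. ROWS is JSON, a list of rows, each a list of 7 numbers: the shift along the tool's x, y, z in units of 200 mm (1.0 is 200 mm), then the turn, a rotation vector about the tool's x, y, z in units of 90 degrees (1.0 is 90 degrees), then the opening, from 0 (shut) to 1 (fully open). In form: [[x, y, z, rx, ry, rz, grip], ...]. A call has 1 to 20 rows; each row is the pose to reach, as a shift and turn from the pose commanded when the call began, along the tool's axes at that moment; what a row does not reach only later rows make up. A row lasts 1/8 s, in which the tool goes at most 62.5 mm and 10.7 degrees, less where a joint would pass 70% of its speed; a pose out of reach is approached as far as the arm can. A call with a number of a shift or a turn outside -1 to 1 is refused whole. A call with a gripper value outside its range is refused whole. The fingers move at their own pace and stop on an object; FORCE is the grip in N (left out, the last holds). Time passes only in rows, so rows that repeat a pose let the fingers close. It gives the time, the measured TCP pose, the force, the opening and the grip force at its end, in the units of the state.
- bot.observe(): the state, without advancing time (a new reading comes with each control period).
- bot.grab_frame(name): name is "side" or "top"; returns a dict with "img" (400x640x3 uint8, red, green, blue), "z_map" (400x640 float32, m along the optical axis (not along the pixel's ray), 0 where there is no reading), "vfov" (degrees; the focal length in pixels is half the picture's height over the tangent of half this angle, whatever the lens; pixels are square), "cx", "cy" (the principal point, pixels), "rvec" (rotation vector, rad) and "tvec" (3), from world to camera coordinates, as OpenCV has them. Camera axes: x right, y down, z forward; pixel columns grow to the right and rows downward; lengths in m; the calibration is good to about 2 mm. A picture is of the moment at which its call begins.
- bot.job_done(): hands the job in; it is judged then, once.
The state is a dict: "clock": time; "qpos": joint angles; "qd": joint speeds; "joint_efforts": joint torques, N m; "position": TCP position; "tool_rot": TCP orientation; "force": force on the tool from outside, world axes, zero at the start; "moment": the same for the moment, N m; "grip_width": finger opening in m; "finger_force": force on a finger pad.
Only numpy, scipy, OpenCV 4.12 (cv2) and the standard library are available. Lean on these libraries where they do the work, as an engineer would, in place of code of your own. Each camera call takes 0.05 s, during which the arm holds its last target. There are 200 camera calls.

## Working session

There is one attempt and no reset: what is moved stays moved. The work goes in short steps, Python scripts to look and compute and a shell command to move; the robot and the scene stay as the last step left them, time stands still between calls to the robot, and variables do not carry over. Pictures are saved under pics/ and viewed, at most 10 in all, crops included, and the job is handed in when it is done.

```bash
mkdir -p pics; ls; python3 - <<'E'
from workcell import bot
import cv2,numpy as np
s=bot.observe();print(s['clock'],s['position'],s['tool_rot'],s['grip_width'])
for n in('side','top'):
    f=bot.grab_frame(n);np.savez('pics/'+n+'0.npz',**f)
    cv2.imwrite(f'pics/{n}0.png',f['img'][:,:,::-1])
    R=cv2.Rodrigues(f['rvec'])[0];print(n,f['vfov'],f['cx'],f['cy'],-R.T@f['tvec'],R[2],(f['z_map']>0).mean())
E
```

```text
pics
0.0 [0.23622007 0.57828209 0.24771009] [-3.14039861e+00  6.58027490e-05  2.75379151e+00] 0.08534885288826752
side 56.457213824932175 315.15729303167166 205.06372257308786 [-0.2866712  -0.81654329  0.60445108] [ 0.68004788  0.58517127 -0.44171197] 0.995796875
top 45.55516065877836 317.3992912374227 190.07294867913737 [ 0.38193311 -0.08931212  1.49466755] [ 0.10523943 -0.01691349 -0.99430307] 0.996
```

View pics/top0.png

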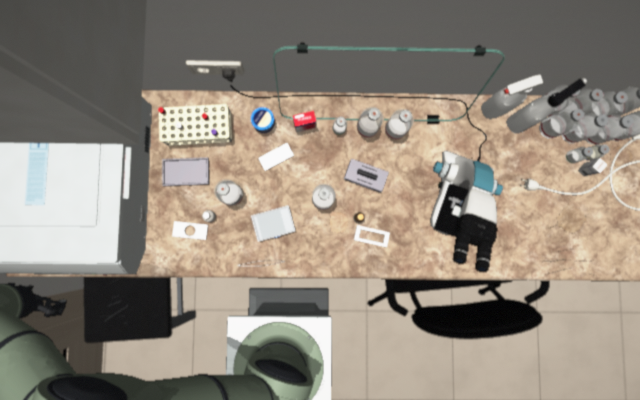

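View pics/side0.png

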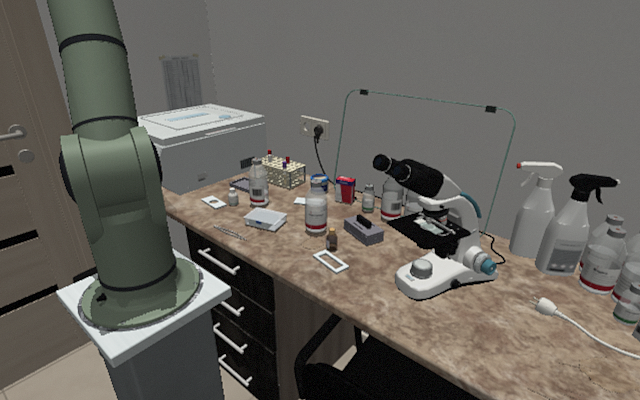

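The top view shows the covered case at (367,175), the cover rest at (186,172), the windowed plate at (372,236) and the round-opening plate at (190,231). The infusion bottles are at (229,192) and (324,198), the blank plate at (276,156) and the microscope at (470,210). The side view shows the windowed plate at (331,261), the cover grip at (363,222) and the round-opening plate at (213,202).

```bash
cat > h.py <<'E'
import numpy as np,cv2
def cloud(f):
    z=f['z_map'].astype(float);H,W=z.shape;F=H/2/np.tan(np.radians(float(f['vfov']))/2)
    u,v=np.meshgrid(np.arange(W),np.arange(H))
    p=np.stack([(u-f['cx'])/F*z,(v-f['cy'])/F*z,z],-1)-np.asarray(f['tvec']).ravel()
    return p@cv2.Rodrigues(f['rvec'])[0]
def proj(f,P):
    F=200/np.tan(np.radians(float(f['vfov']))/2)
    K=np.array([[F,0,f['cx']],[0,F,f['cy']],[0,0,1]],float)
    return cv2.projectPoints(np.asarray(P,float).reshape(-1,1,3),f['rvec'],f['tvec'],K,None)[0][:,0]
def pix2w(f,uv,z):
    F=200/np.tan(np.radians(float(f['vfov']))/2);R=cv2.Rodrigues(f['rvec'])[0]
    uv=np.asarray(uv,float).reshape(-1,2)
    d=np.c_[(uv-[f['cx'],f['cy']])/F,np.ones(len(uv))]@R;c=-R.T@np.asarray(f['tvec']).ravel()
    return c+d*((z-c[2])/d[:,2])[:,None]
def rect(P):
    (c,s,a)=cv2.minAreaRect(P[:,:2].astype(np.float32)*1000)
    if s[0]>s[1]: a+=90;s=s[::-1]
    # s[1] long side; direction of long axis = a+90
    return np.round(c,1),np.round(s,1),round((a+90)%180,1),len(P)
E
python3 - <<'E'
from h import *
T=np.load('pics/top0.npz');S=np.load('pics/side0.npz')
C=cloud(T);D=cloud(S)
rois=dict(rest=(158,155,214,190),dish=(168,218,212,244),blank=(255,140,298,172),sbox=(245,200,300,245),case=(338,155,395,197),slide=(350,223,395,250),infl=(212,175,245,210),infr=(308,180,340,214),amb=(352,208,368,224),whi=(199,207,217,223))
for n,(a,b,c,d) in rois.items():
    P=C[b:d,a:c].reshape(-1,3);z=P[:,2];
    h=z>.0035;h&=z<.25
    print(n,rect(P[h]),'z%',np.round(np.percentile(z,[2,10,50,90,99])*1000,1))
    lo=P[h].min(0)-.01;hi=P[h].max(0)+.01
    Q=D[((D>lo)&(D<hi)).all(-1)];Q=Q[Q[:,2]>.0035]
    if len(Q)>5: print('   side',rect(Q),np.round(np.percentile(Q[:,2],[10,50,90,99])*1000,1))
def up(f,r,k):
    a,b,c,d=r;return cv2.resize(f['img'][b:d,a:c,::-1],None,fx=k,fy=k,interpolation=cv2.INTER_CUBIC)
def pad(i,w,h):
    o=np.zeros((h,w,3),np.uint8);i=i[:h,:w];o[:i.shape[0],:i.shape[1]]=i;return o
A=np.hstack([pad(up(T,(342,155,394,247),6),320,560),pad(up(T,(160,155,240,247),6),480,560)])
cv2.imwrite('pics/crop1.png',A)
E
```

```text
rest (array([592.4, 300.4]), array([108.2, 174.1]), 90.6, 1114) z% [-5.1 -1.8  4.5 13.8 21.6]
   side (array([591.4, 310.3]), array([ 87.6, 123.5]), 92.6, 122) [ 3.9  9.3 14.1 16. ]
dish (array([409.3, 278. ]), array([ 77.3, 141.5]), 90.5, 522) z% [-5.8 -2.6  3.  10.7 52. ]
   side (array([422.1, 265.7]), array([ 78.8, 127.3]), 86.1, 235) [ 4.2  7.  45.8 59.8]
blank (array([648.4,  17.4]), array([100.3, 133. ]), 91.1, 592) z% [-5.7 -2.9  2.7  9.5 13.8]
   side (array([626.6,  46. ]), array([37.8, 48. ]), 35.1, 54) [4.  5.8 7.  7.8]
sbox (array([438.2,  26.2]), array([137.2, 169. ]), 90.6, 1288) z% [-5.6 -2.6  4.1 32.2 36. ]
   side (array([461.4,  37.6]), array([138.4, 151.7]), 15.6, 682) [10.5 27.  29.2 41.6]
case (array([ 587.9, -268.1]), array([131., 178.]), 90.6, 1124) z% [-5.7 -2.9  3.  39.6 61.5]
   side (array([ 585. , -266.9]), array([ 70.8, 127.4]), 70.5, 742) [ 5.4 33.4 48.1 57.3]
slide (array([ 397.5, -286.6]), array([ 80.8, 138.5]), 90.6, 373) z% [-6.3 -3.8  1.2  8.1 12.8]
   side (array([ 408.2, -282.5]), array([ 68.9, 115.7]), 78.8, 311) [ 4.4  6.3 20.8 32.2]
infl (array([530.6, 165.3]), array([101.4, 107.4]), 0.5, 661) z% [ -5.7  -2.4  23.  168.5 176.9]
   side (array([497.4, 153.6]), array([ 53.1, 112.8]), 143.8, 792) [ 21.6  85.9 147.1 170.4]
infr (array([ 519.8, -134.1]), array([ 97.7, 104.4]), 0.6, 591) z% [  -5.4   -2.3    5.2  166.7 1494.7]
   side (array([ 503.2, -136.3]), array([55.2, 67.8]), 101.3, 1029) [ 22.   87.6 146.  168.8]
amb (array([ 460.7, -247.3]), array([47.3, 47.9]), 179.6, 134) z% [-4.9 -3.   4.1 62.4 71.3]
   side (array([ 447.3, -249.1]), array([31.7, 33.6]), 134.3, 226) [ 8.7 34.9 62.4 67.4]
whi (array([459.3, 227.1]), array([47.1, 52.9]), 90.5, 151) z% [-5.9 -2.8  4.2 58.  66.5]
   side (array([439.8, 224.1]), array([29.7, 64.1]), 136.6, 143) [ 8.7 32.4 55.6 61. ]
```

View pics/crop1.png

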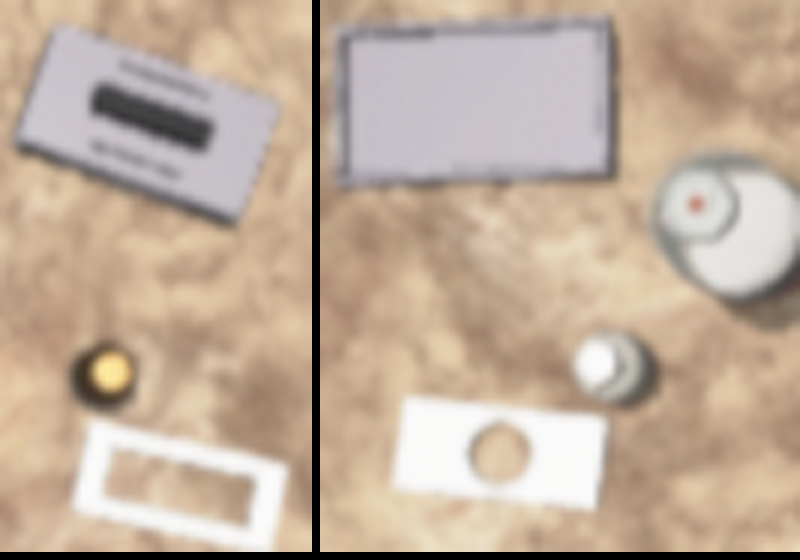

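The crop confirms the layout: the cover is tilted, with its black grip centred, and the amber bottle stands close to the windowed plate. The white bottle stands just off the dish plate's right end.

```bash
cat > m.py <<'E'
from h import *
def mask(f,roi,kind,k=6):
    a,b,c,d=roi
    im=cv2.resize(f['img'][b:d,a:c],None,fx=k,fy=k,interpolation=cv2.INTER_CUBIC).astype(int)
    mx=im.max(-1);sp=mx-im.min(-1)
    if kind=='white': m=(im[...,2]>205)
    if kind=='grey': m=(im[...,2]-im[...,0]>-12)&(mx>120)
    if kind=='dark': m=mx<95
    m=m.astype(np.uint8)
    n,l,st,_=cv2.connectedComponentsWithStats(m)
    m=(l==1+np.argmax(st[1:,4])).astype(np.uint8)
    ct=max(cv2.findContours(m,cv2.RETR_EXTERNAL,cv2.CHAIN_APPROX_NONE)[0],key=cv2.contourArea)[:,0]
    return (cv2.convexHull(ct.astype(np.float32))[:,0]+.5)/k-.5+[a,b]
def meas(f,roi,kind,z): return rect(pix2w(f,mask(f,roi,kind),z))
E
python3 - <<'E'
from m import *
T=np.load('pics/top0.npz');S=np.load('pics/side0.npz')
for n,z,k,rt,rs in [('slide',.007,'white',(350,223,395,250),(305,244,357,277)),('dish',.007,'white',(170,219,211,244),(196,191,230,213)),
  ('cover',.036,'grey',(338,155,395,197),None),('grip',.058,'dark',(352,164,383,187),None),('rest',.016,'grey',(158,153,214,190),None)]:
    print(n,'top',meas(T,rt,k,z))
    if rs:
        print('   side',meas(S,rs,k,z))
        cs=[(zz,np.linalg.norm(meas(T,rt,k,zz)[0]-meas(S,rs,k,zz)[0])) for zz in np.arange(-.01,.03,.002)]
        print('   best z',min(cs,key=lambda c:c[1]))
a=[cv2.resize(S['img'][b:d,x:c,::-1],None,fx=6,fy=6,interpolation=cv2.INTER_CUBIC) for x,b,c,d in [(300,205,390,280)]]
a+=[cv2.resize(S['img'][160:215,190:275,::-1],None,fx=3,fy=3,interpolation=cv2.INTER_CUBIC)]
o=np.zeros((600,800,3),np.uint8)
o[:450,:540]=a[0];o[:165,545:800]=a[1];cv2.imwrite('pics/crop2.png',o)
# bottles axes from side+top depth
for n,u,z in [('amb',(360,217),.068),('whi',(207.5,215.5),.062)]: print(n,pix2w(T,[u],z)*1000)
E
```

```text
slide top (array([ 398.1, -284.9]), array([ 49.6, 106.3]), 78.1, 30)
   side (array([ 398. , -283.4]), array([ 45.1, 103.3]), 78.1, 24)
   best z (np.float64(0.008000000000000002), np.float64(1.2649110640673877))
dish top (array([410., 281.]), array([ 49.7, 105.5]), 84.4, 31)
   side (array([409.9, 280.7]), array([ 44.5, 102.5]), 84.7, 19)
   best z (np.float64(0.006), np.float64(1.4999999999999771))
cover top (array([ 584.4, -263.7]), array([ 67.3, 123.1]), 70.6, 26)
grip top (array([ 584.4, -263.3]), array([14.2, 59.9]), 71.2, 23)
rest top (array([592.2, 298.7]), array([ 83.4, 142.9]), 92.8, 27)
amb [[ 453.1250042  -242.10557762   68.        ]]
whi [[453.3667892  214.88679083  62.        ]]
```

View pics/crop2.png

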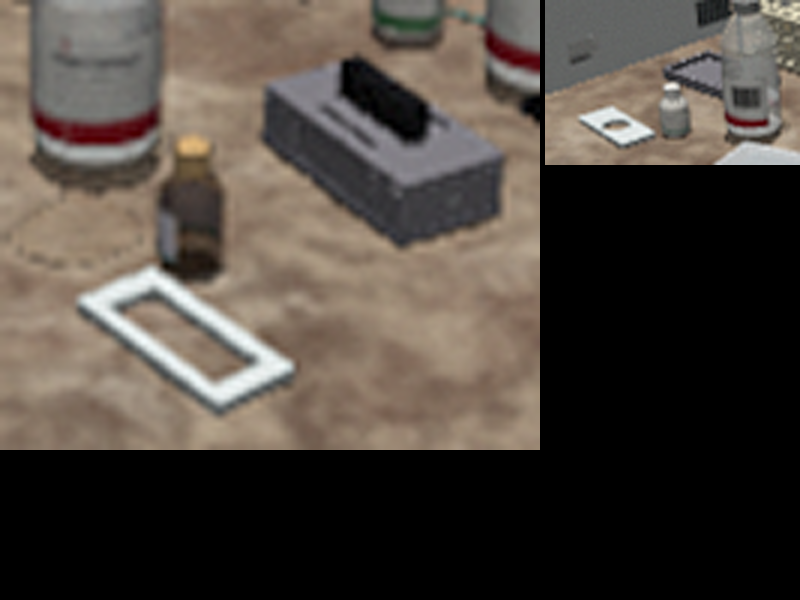

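The second crop shows the cover's bar grip from (340,60) to (430,135), and the amber bottle standing just behind the windowed plate's left end at (190,270). The two views put both plate tops at 6–8 mm and agree on the centres to within about 1.5 mm.

```bash
cat > go.py <<'E'
import sys,numpy as np
from workcell import bot
from scipy.spatial.transform import Rotation as Ro
# usage: go.py x y z yaw (mm, deg)
s=bot.observe();p=np.array(s['position'])*1000;R=Ro.from_euler('xyz',s['tool_rot'])
x,y,z,w=map(float,sys.argv[1:5])
opts=[Ro.from_euler('xyz',[180,0,w+k],degrees=True) for k in(0,180)]
rv=min([(R.inv()*o).as_rotvec(degrees=True) for o in opts],key=np.linalg.norm)
print(round(s['clock'],2),'pos',p.round(1),'rpy',np.degrees(s['tool_rot']).round(1),'w',round(s['grip_width']*1000,1),'F',np.round(s['force'],1),'ff',np.round(s['finger_force'],1))
print('d units',((R.inv().apply(np.array([x,y,z])-p))/200).round(4),'turn',(rv/90).round(4),'q7',round(s['qpos'][6],2))
E
python3 go.py 584.4 -263.5 250 70.6
python3 - <<'E'
from h import *
T=np.load('pics/top0.npz');C=cloud(T)
P=C[140:280,0:145].reshape(-1,3);P=P[P[:,2]>.12]
print(P.min(0),P.max(0)); 
for r in(150,200,250,265): print(r,C[r,60:150:10].round(3).tolist())
E
```

```text
0.1 pos [236.3 578.3 247.8] rpy [-179.9    0.   157.8] w 85.1 F [ 0.2  0.4 -0.3] ff 0.0
d units [-3.2031 -3.2384 -0.0076] turn [-5.000e-04  5.000e-04  9.687e-01] q7 -0.11
[ 0.2815117  -0.08931212  0.12004206] [0.6513694  0.77741757 1.49466755]
150 [[0.613, 0.57, 0.243], [0.614, 0.545, 0.241], [0.614, 0.518, 0.242], [0.614, 0.491, 0.244], [0.614, 0.464, 0.245], [0.615, 0.439, 0.243], [0.616, 0.414, 0.24], [0.619, 0.394, 0.224], [0.642, 0.411, 0.103]]
200 [[0.481, 0.562, 0.241], [0.481, 0.534, 0.245], [0.481, 0.509, 0.245], [0.482, 0.485, 0.241], [0.482, 0.456, 0.246], [0.482, 0.431, 0.245], [0.483, 0.409, 0.236], [0.489, 0.41, 0.163], [0.496, 0.411, 0.082]]
250 [[0.351, 0.556, 0.238], [0.352, 0.527, 0.244], [0.352, 0.502, 0.244], [0.352, 0.476, 0.243], [0.352, 0.451, 0.243], [0.353, 0.425, 0.242], [0.352, 0.406, 0.225], [0.351, 0.411, 0.142], [0.349, 0.411, 0.062]]
265 [[0.311, 0.574, 0.198], [0.311, 0.545, 0.203], [0.311, 0.521, 0.197], [0.311, 0.493, 0.201], [0.312, 0.467, 0.2], [0.312, 0.438, 0.205], [0.312, 0.412, 0.205], [0.309, 0.411, 0.136], [0.302, 0.431, -0.002]]
```

```bash

python3 -m inch '[[0,0,-0.25,0,0,0,1],[0,0,-0.45,0,0,0,1],[-0.2,-0.2,-0.45,0,0,0,1],[-0.4,-0.4,-0.45,0,0,0,1],[-0.6,-0.6,-0.45,0,0,0,1],[-0.8,-0.8,-0.45,0,0,0,1]]'
python3 -m inch '[[-0.2,-0.2,0,0,0,0.1,1],[-0.4,-0.4,0,0,0,0.2,1],[-0.6,-0.6,0,0,0,0.3,1],[-0.8,-0.8,0,0,0,0.4,1],[-0.8,-0.8,0,0,0,0.4,1]]'
python3 go.py 584.4 -263.5 250 70.6
```

```text
clock: 0.85
position: [0.3244, 0.368, 0.3381]
tool_rot: [-3.141, -0.0, 2.754]
force: [1.1, 0.3, -0.1]
grip_width: 0.0855
finger_force: 0.0
clock: 1.48
position: [0.4126, 0.1578, 0.3384]
tool_rot: [-3.142, 0.001, 2.117]
force: [0.2, 0.4, 0.2]
grip_width: 0.0857
finger_force: 0.0
1.48 pos [412.6 157.8 338.4] rpy [-180.     0.   121.3] w 85.7 F [0.2 0.4 0.2] ff 0.0
d units [-2.246  -0.361   0.4435] turn [2.000e-04 4.000e-04 5.635e-01] q7 0.09
```

```bash

python3 -m inch '[[-0.25,-0.04,0,0,0,0,1],[-0.5,-0.08,0,0,0,0,1],[-0.75,-0.12,0,0,0,0,1],[-1,-0.16,0,0,0,0,1]]'
python3 -m inch '[[-0.25,-0.04,0,0,0,0.1,1],[-0.5,-0.08,0,0,0,0.2,1],[-0.75,-0.12,0,0,0,0.3,1],[-1,-0.16,0,0,0,0.4,1],[-1,-0.16,0.1,0,0,0.5,1],[-1,-0.16,0.1,0,0,0.56,1],[-1,-0.16,0.1,0,0,0.56,1]]'
python3 go.py 584.4 -263.5 100 70.6
```

```text
clock: 1.98
position: [0.4901, -0.0263, 0.3382]
tool_rot: [3.142, -0.0, 2.127]
force: [0.9, 0.7, -0.1]
grip_width: 0.0848
finger_force: 0.0
clock: 2.85
position: [0.5681, -0.2117, 0.3178]
tool_rot: [-3.141, 0.0, 1.248]
force: [-0.6, 0.4, -0.1]
grip_width: 0.0856
finger_force: 0.0
2.85 pos [ 568.1 -211.7  317.8] rpy [-179.9    0.    71.5] w 85.6 F [-0.6  0.4 -0.1] ff 0.0
d units [-0.2196  0.1609  1.0887] turn [-0.0006  0.0001  0.0098] q7 0.23
```

```bash

python3 -m inch '[[-0.1,0.08,0.15,0,0,0.01,1],[-0.22,0.16,0.35,0,0,0.01,1],[-0.22,0.16,0.6,0,0,0.01,0.6],[-0.22,0.16,0.8,0,0,0.01,0.6],[-0.22,0.16,1,0,0,0.01,0.6],[-0.22,0.16,1,0,0,0.01,0.6]]'
python3 go.py 584.4 -263.5 56 70.6
python3 - <<'E'
from workcell import bot
import cv2,numpy as np
f=bot.grab_frame('side');np.savez('pics/side1.npz',**f)
cv2.imwrite('pics/side1.png',cv2.resize(f['img'][150:250,300:430,::-1],None,fx=6,fy=6,interpolation=cv2.INTER_CUBIC))
E
```

```text
clock: 3.6
position: [0.5832, -0.2632, 0.1162]
tool_rot: [-3.137, -0.0, 1.233]
force: [-1.1, -0.6, 0.8]
grip_width: 0.0512
finger_force: 0.0
3.6 pos [ 583.2 -263.2  116.2] rpy [-179.8   -0.    70.6] w 51.2 F [-1.1 -0.6  0.8] ff 0.0
d units [0.0006 0.0076 0.3012] turn [-0.0026 -0.0003  0.0005] q7 0.4
```

View pics/side1.png

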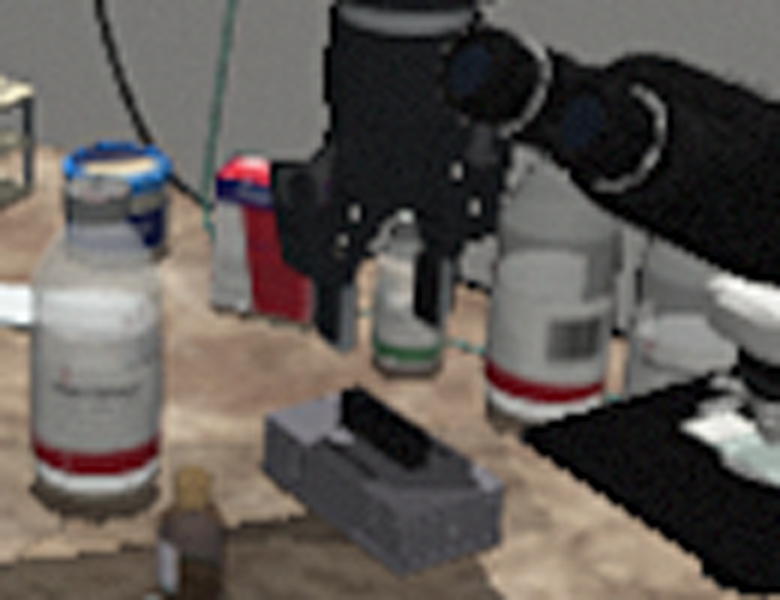

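The open fingers hang symmetrically over the bar grip, tips at (340,348) and (430,322), and the grip is at (385,425).

```bash

python3 - <<'E'
from h import *
C=cloud(np.load('pics/side1.npz'))
# finger points: within 80 mm horizontally of tool, between z .06 and .14
P=C.reshape(-1,3);d=np.hypot(P[:,0]-.5835,P[:,1]+.263)
Q=P[(d<.05)&(P[:,2]>.07)&(P[:,2]<.2)];print(len(Q),np.sort(Q[:,2])[:12].round(4))
E
python3 -m inch '[[0,0.006,0.1,0,0,0,0.5],[0,0.006,0.18,0,0,0,0.4],[0,0.006,0.24,0,0,0,0.4],[0,0.006,0.28,0,0,0,0.4],[0,0.006,0.3,0,0,0,0.4],[0,0.006,0.3,0,0,0,0.2],[0,0.006,0.3,0,0,0,0],[0,0.006,0.3,0,0,0,0],[0,0.006,0.3,0,0,0,0],[0,0.006,0.3,0,0,0,0]]' 50
python3 go.py 592.2 298.7 250 92.8
```

```text
506 [0.101  0.1024 0.103  0.1043 0.1045 0.1047 0.1048 0.1049 0.1049 0.1052
 0.1056 0.1057]
clock: 4.9
position: [0.5854, -0.2648, 0.0587]
tool_rot: [3.141, -0.0, 1.23]
force: [-1.6, 0.2, 5.2]
grip_width: 0.0127
finger_force: 49.8
4.9 pos [ 585.4 -264.8   58.7] rpy [180.   -0.   70.5] w 12.7 F [-1.6  0.2  5.2] ff 49.8
d units [ 2.667  -0.9091 -0.957 ] turn [ 0.0003  0.     -0.248 ] q7 0.43
```

```bash

python3 -m inch '[[0,0,-0.02,0,0,0,0],[0,0,-0.07,0,0,0,0],[0,0,-0.17,0,0,0,0],[0,0,-0.32,0,0,0,0],[0,0,-0.5,0,0,0,0],[0,0,-0.7,0,0,0,0],[0,0,-0.88,0,0,0,0],[0,0,-0.98,0,0,0,0],[0,0,-1,0,0,0,0]]' 70
python3 -m inch '[[0.06,-0.02,-0.05,0,0,0,0],[0.2,-0.07,-0.1,0,0,0,0],[0.4,-0.14,-0.1,0,0,0,0],[0.6,-0.21,-0.1,0,0,0,0],[0.8,-0.27,-0.1,0,0,0,0],[0.93,-0.32,-0.1,0,0,0,0],[0.93,-0.32,-0.1,0,0,0,0]]'
python3 -m inch '[[0.1,-0.03,0,0,0,0,0],[0.3,-0.1,0,0,0,-0.03,0],[0.5,-0.17,0,0,0,-0.08,0],[0.7,-0.24,0,0,0,-0.13,0],[0.85,-0.29,0,0,0,-0.18,0],[0.9,-0.31,0,0,0,-0.2,0],[0.9,-0.31,0,0,0,-0.2,0]]'
python3 go.py 592.2 298.7 250 92.8
```

```text
clock: 6.02
position: [0.5855, -0.265, 0.2606]
tool_rot: [3.139, -0.0, 1.23]
force: [-0.3, 0.5, -2.2]
grip_width: 0.0123
finger_force: 68.5
clock: 6.9
position: [0.5868, -0.0647, 0.2779]
tool_rot: [-3.14, -0.001, 1.234]
force: [-0.1, -0.4, -1.3]
grip_width: 0.0124
finger_force: 68.5
clock: 7.78
position: [0.5888, 0.1222, 0.2782]
tool_rot: [-3.141, 0.0, 1.544]
force: [-0.4, -1.3, -0.9]
grip_width: 0.0119
finger_force: 68.5
7.78 pos [588.8 122.2 278.2] rpy [-180.     0.    88.5] w 11.9 F [-0.4 -1.3 -0.9] ff 68.5
d units [ 0.8829 -0.0062  0.1408] turn [-0.0001  0.0002 -0.048 ] q7 -0.06
```

```bash

python3 -m inch '[[0.1,0,0,0,0,-0.02,0],[0.3,0,0,0,0,-0.04,0],[0.5,0,0,0,0,-0.05,0],[0.7,0,0,0,0,-0.05,0],[0.83,0,0,0,0,-0.05,0],[0.88,-0.005,0.1,0,0,-0.05,0],[0.88,-0.005,0.25,0,0,-0.05,0],[0.88,-0.005,0.45,0,0,-0.05,0],[0.88,-0.005,0.65,0,0,-0.05,0],[0.88,-0.005,0.8,0,0,-0.05,0],[0.88,-0.005,0.85,0,0,-0.05,0],[0.88,-0.005,0.85,0,0,-0.05,0]]'
python3 go.py 592.2 298.7 39 92.8
python3 - <<'E'
from workcell import bot
import cv2,numpy as np
f=bot.grab_frame('side');g=bot.grab_frame('top')
a=cv2.resize(f['img'][130:210,190:290,::-1],None,fx=4,fy=4,interpolation=cv2.INTER_CUBIC)
b=cv2.resize(g['img'][120:220,140:240,::-1],None,fx=4,fy=4,interpolation=cv2.INTER_CUBIC)
o=np.zeros((400,800,3),np.uint8);o[:320,:400]=a;o[:,400:]=b;cv2.imwrite('pics/place1.png',o)
E
```

```text
clock: 9.28
position: [0.5926, 0.2973, 0.1081]
tool_rot: [-3.141, 0.001, 1.622]
force: [0.0, 0.0, -1.5]
grip_width: 0.0125
finger_force: 68.5
9.28 pos [592.6 297.3 108.1] rpy [-180.     0.    92.9] w 12.5 F [ 0.   0.  -1.5] ff 68.5
d units [ 0.0072 -0.0013  0.3453] turn [-0.0003  0.0005  0.0013] q7 -0.18
```

View pics/place1.png

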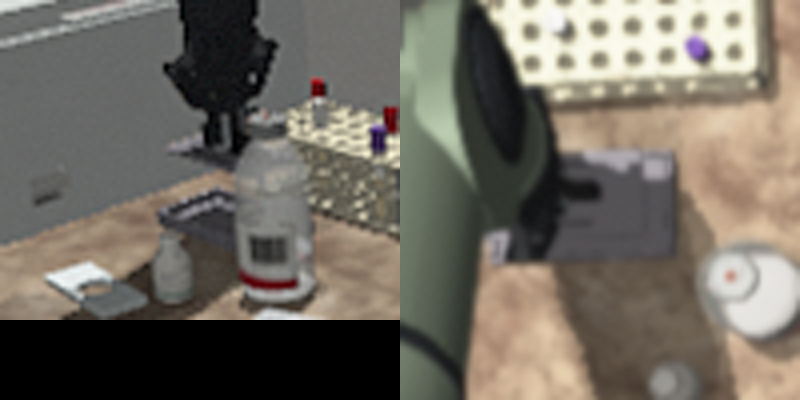

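The cover hangs level in the gripper above the rest: side view (225,150) over (210,215), top view (610,205). Its edges run parallel to the rest's.

```bash

python3 -m inch '[[0.007,0,0.08,0,0,0,0],[0.007,0,0.16,0,0,0,0],[0.007,0,0.22,0,0,0,0],[0.007,0,0.27,0,0,0,0],[0.007,0,0.3,0,0,0,0],[0.007,0,0.32,0,0,0,0],[0.007,0,0.335,0,0,0,0],[0.007,0,0.335,0,0,0,0]]'
python3 go.py 592.2 298.7 39 92.8
```

```text
clock: 10.38
position: [0.5924, 0.2997, 0.0413]
tool_rot: [3.142, -0.0, 1.623]
force: [-0.2, 0.4, -1.2]
grip_width: 0.0124
finger_force: 68.5
10.38 pos [592.4 299.7  41.3] rpy [180.  -0.  93.] w 12.4 F [-0.2  0.4 -1.2] ff 68.5
d units [-0.0051 -0.0013  0.0115] turn [ 0.    -0.     0.002] q7 -0.15
```

```bash

python3 -m inch '[[-0.003,0,0.006,0,0,0,0],[-0.003,0,0.012,0,0,0,0],[-0.003,0,0.018,0,0,0,0],[-0.003,0,0.018,0,0,0,0]]'
python3 go.py 592.2 298.7 39 92.8
```

```text
clock: 10.88
position: [0.5925, 0.2991, 0.0387]
tool_rot: [3.141, -0.0, 1.623]
force: [-5.9, -2.0, 15.8]
grip_width: 0.0121
finger_force: 70.7
10.88 pos [592.5 299.1  38.7] rpy [180.  -0.  93.] w 12.1 F [-5.9 -2.  15.8] ff 70.7
d units [-0.0019 -0.0016 -0.0016] turn [ 0.0001 -0.0003  0.0019] q7 -0.15
```

```bash

python3 -m inch '[[0,0,-0.01,0,0,0,0],[0,0,-0.01,0,0,0,0.3],[0,0,-0.01,0,0,0,0.4],[0,0,-0.01,0,0,0,0.4],[0,0,-0.01,0,0,0,0.4],[0,0,-0.1,0,0,0,0.5],[0,0,-0.3,0,0,0,0.5],[0,0,-0.55,0,0,0,0.5],[0,0,-0.8,0,0,0,0.5],[0,0,-1,0,0,0,0.6],[0,0,-1,0,0,0,0.6]]'
python3 go.py 398 -284 280 78.1
```

```text
clock: 12.25
position: [0.5936, 0.2993, 0.2422]
tool_rot: [3.137, -0.003, 1.623]
force: [0.2, 0.4, -0.1]
grip_width: 0.0513
finger_force: 0.0
12.25 pos [593.6 299.3 242.2] rpy [179.7  -0.2  93. ] w 51.3 F [ 0.2  0.4 -0.1] ff 0.0
d units [-2.8616 -1.1266 -0.203 ] turn [ 0.003  -0.0022  0.1652] q7 -0.23
```

```bash

python3 -m inch '[[-0.1,-0.04,-0.1,0,0,0,0.6],[-0.35,-0.14,-0.1,0,0,0,0.6],[-0.6,-0.24,-0.1,0,0,0,0.6],[-0.85,-0.33,-0.1,0,0,0,0.6],[-0.95,-0.375,-0.1,0,0,0,0.6]]'
python3 -m inch '[[-0.2,-0.08,0,0,0,0.03,0.6],[-0.45,-0.18,0,0,0,0.06,0.6],[-0.7,-0.28,0,0,0,0.1,0.6],[-0.95,-0.375,0,0,0,0.16,0.6],[-0.95,-0.375,0,0,0,0.16,0.6]]'
python3 - <<'E'
from workcell import bot
from m import *
f=bot.grab_frame('top');np.savez('pics/top2.npz',**f)
cv2.imwrite('pics/top2.png',cv2.resize(f['img'][140:260,140:400,::-1],None,fx=3,fy=3,interpolation=cv2.INTER_CUBIC))
try: print('case',meas(f,(338,155,395,197),'grey',.03))
except Exception as e: print(e)
E
python3 go.py 398 -284 100 78.1
```

```text
clock: 12.88
position: [0.5264, 0.1026, 0.2582]
tool_rot: [-3.142, -0.0, 1.62]
force: [0.4, 0.3, -0.3]
grip_width: 0.0515
finger_force: 0.0
clock: 13.5
position: [0.4612, -0.0911, 0.2581]
tool_rot: [3.141, 0.0, 1.365]
force: [0.0, 0.1, -0.5]
grip_width: 0.0512
finger_force: 0.0
case (array([ 584.2, -263.9]), array([ 67.7, 123.3]), 70.6, 25)
13.55 pos [462.1 -89.1 257.9] rpy [180.   -0.   78.4] w 51.2 F [ 0.5  0.5 -1. ] ff 0.0
d units [-1.0191 -0.1187  0.7893] turn [ 0.0001 -0.0002  0.0038] q7 0.14
```

View pics/top2.png

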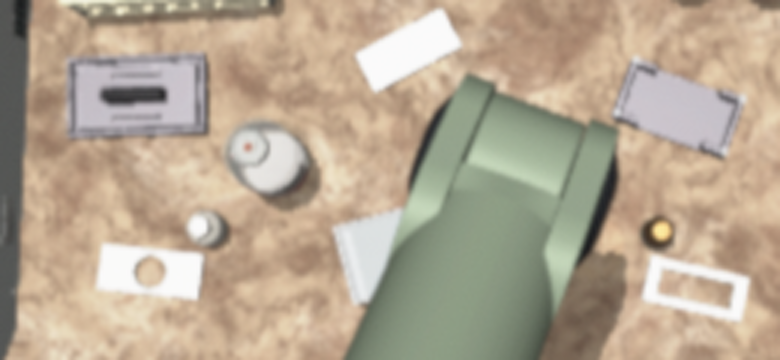

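The cover sits centred in the rest at (138,95). The open case is at (680,107), and the windowed plate at (696,287) has the amber bottle next to its left end at (658,232). I'll grip 12 mm off the plate's centre, away from the bottle.

```bash

python3 -m inch '[[-0.25,-0.03,0,0,0,0,0.72],[-0.5,-0.06,0,0,0,0,0.72],[-0.75,-0.09,0.05,0,0,0,0.72],[-1,-0.12,0.1,0,0,0,0.72],[-1,-0.12,0.2,0,0,0,0.72],[-1,-0.12,0.4,0,0,0,0.72],[-1,-0.12,0.6,0,0,0,0.72],[-1,-0.12,0.75,0,0,0,0.72],[-1,-0.12,0.79,0,0,0,0.72],[-1,-0.12,0.79,0,0,0,0.72],[-1,-0.12,0.79,0,0,0,0.72]]'
python3 go.py 395.5 -295.7 40 78.1
```

```text
clock: 14.92
position: [0.3999, -0.2796, 0.1007]
tool_rot: [3.14, 0.0, 1.372]
force: [0.0, 0.3, 0.5]
grip_width: 0.0615
finger_force: 0.0
14.93 pos [ 399.9 -279.6  100.7] rpy [179.9   0.   78.6] w 61.5 F [0.  0.3 0.5] ff 0.0
d units [-0.0834 -0.0063  0.3035] turn [0.001  0.0002 0.0057] q7 0.8
```

```bash

python3 -m inch '[[-0.083,-0.006,0.05,0,0,0.005,0.72],[-0.083,-0.006,0.15,0,0,0.005,0.72],[-0.083,-0.006,0.25,0,0,0.005,0.72],[-0.083,-0.006,0.32,0,0,0.005,0.72],[-0.083,-0.006,0.36,0,0,0.005,0.72],[-0.083,-0.006,0.39,0,0,0.005,0.72],[-0.083,-0.006,0.39,0,0,0.005,0.72],[-0.083,-0.006,0.39,0,0,0.005,0.72]]'
python3 go.py 395.5 -295.7 15.5 78.1
python3 - <<'E'
from workcell import bot
from h import *
f=bot.grab_frame('side')
cv2.imwrite('pics/sl.png',cv2.resize(f['img'][200:280,295:375,::-1],None,fx=7,fy=7,interpolation=cv2.INTER_CUBIC))
E
```

```text
clock: 15.92
position: [0.3949, -0.2956, 0.022]
tool_rot: [3.141, 0.0, 1.364]
force: [-0.6, 0.4, 0.7]
grip_width: 0.0613
finger_force: 0.0
15.93 pos [ 394.9 -295.6   22. ] rpy [180.    0.   78.1] w 61.3 F [-0.6  0.4  0.7] ff 0.0
d units [0.0002 0.0029 0.0327] turn [0.0003 0.0001 0.0003] q7 0.91
```

View pics/sl.png

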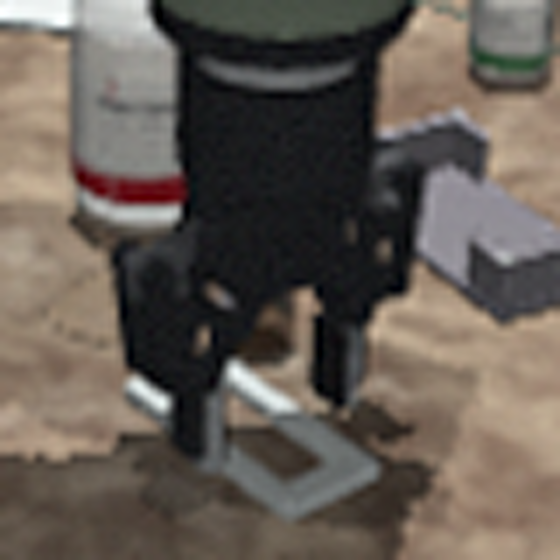

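The fingers straddle the windowed plate, tips at (200,462) and (345,402) just outside its long edges. The bottle is hidden behind the gripper, but nothing registers a touch.

```bash

python3 -m inch '[[0,0.003,0.012,0,0,0,0.72],[0,0.003,0.024,0,0,0,0.72],[0,0.003,0.031,0,0,0,0.72],[0,0.003,0.031,0,0,0,0.65],[0,0.003,0.031,0,0,0,0.55],[0,0.003,0.031,0,0,0,0.4],[0,0.003,0.031,0,0,0,0.4],[0,0.003,0.031,0,0,0,0.4],[0,0.003,0.031,0,0,0,0.4]]' 50
python3 go.py 395.5 -295.7 15.5 78.1
```

```text
clock: 17.1
position: [0.3954, -0.2957, 0.0159]
tool_rot: [3.141, -0.0, 1.363]
force: [-2.0, 1.4, 10.5]
grip_width: 0.0445
finger_force: 49.6
17.1 pos [ 395.4 -295.7   15.9] rpy [180.   -0.   78.1] w 44.5 F [-2.   1.4 10.5] ff 49.6
d units [0.     0.0006 0.0021] turn [ 0.0002 -0.0001  0.0002] q7 0.92
```

```bash

python3 -m inch '[[0,0,-0.02,0,0,0,0.4],[0,0,-0.06,0,0,0,0.4],[0,0,-0.14,0,0,0,0.4],[0,0,-0.26,0,0,0,0.4],[0,0,-0.42,0,0,0,0.4],[0,0,-0.56,0,0,0,0.4],[0,0,-0.64,0,0,0,0.4],[0,0,-0.65,0,0,0,0.4]]' 70
python3 go.py 580.3 -275 100 70.6
```

```text
clock: 18.1
position: [0.3958, -0.2956, 0.1464]
tool_rot: [3.14, 0.0, 1.364]
force: [1.2, -0.1, -0.6]
grip_width: 0.0434
finger_force: 71.2
18.1 pos [ 395.8 -295.6  146.4] rpy [179.9   0.   78.2] w 43.4 F [ 1.2 -0.1 -0.6] ff 71.2
d units [0.2902 0.8814 0.2331] turn [0.001  0.0001 0.0839] q7 0.77
```

```bash

python3 -m inch '[[0.03,0.08,0,0,0,0.01,0.4],[0.08,0.25,0,0,0,0.03,0.4],[0.14,0.45,0,0,0,0.05,0.4],[0.21,0.65,0,0,0,0.07,0.4],[0.27,0.82,0.1,0,0,0.084,0.4],[0.29,0.88,0.2,0,0,0.084,0.4],[0.29,0.88,0.3,0,0,0.084,0.4],[0.29,0.88,0.38,0,0,0.084,0.4],[0.29,0.88,0.4,0,0,0.084,0.4],[0.29,0.88,0.4,0,0,0.084,0.4]]'
python3 go.py 580.3 -275 22 70.6
python3 - <<'E'
from workcell import bot
from h import *
f=bot.grab_frame('side');g=bot.grab_frame('top')
a=cv2.resize(f['img'][200:260,325:400,::-1],None,fx=6,fy=6,interpolation=cv2.INTER_CUBIC)
b=cv2.resize(g['img'][150:210,335:395,::-1],None,fx=5.8,fy=6,interpolation=cv2.INTER_CUBIC)
cv2.imwrite('pics/place2.png',np.hstack([a,b]))
E
```

```text
clock: 19.35
position: [0.5793, -0.2754, 0.0658]
tool_rot: [3.141, -0.0, 1.231]
force: [-0.7, 0.6, -0.8]
grip_width: 0.0432
finger_force: 71.2
19.35 pos [ 579.3 -275.4   65.8] rpy [180.   -0.   70.5] w 43.2 F [-0.7  0.6 -0.8] ff 71.2
d units [0.0034 0.0039 0.2188] turn [ 0.0001 -0.     -0.0007] q7 0.5
```

View pics/place2.png

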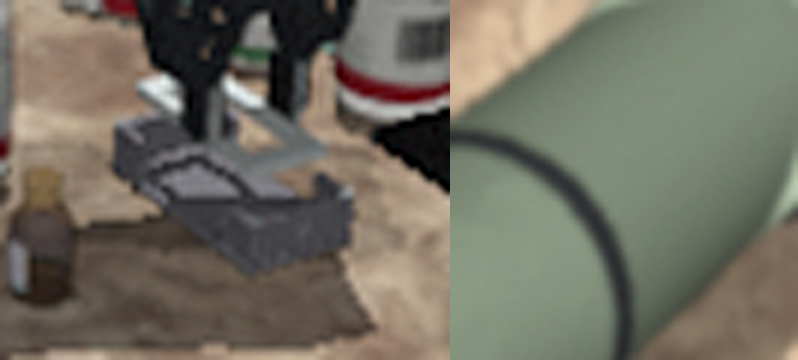

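The plate hangs level over the case, ends at (160,90) and (320,155), and lines up with the well. The arm hides it from the top camera.

```bash

python3 -m inch '[[0.004,0.004,0.04,0,0,0,0.4],[0.004,0.004,0.08,0,0,0,0.4],[0.004,0.004,0.11,0,0,0,0.4],[0.004,0.004,0.14,0,0,0,0.4],[0.004,0.004,0.16,0,0,0,0.4],[0.004,0.004,0.18,0,0,0,0.4],[0.004,0.004,0.195,0,0,0,0.4],[0.004,0.004,0.205,0,0,0,0.4],[0.004,0.004,0.205,0,0,0,0.4]]'
python3 go.py 580.3 -275 22 70.6
```

```text
clock: 20.58
position: [0.5805, -0.2746, 0.0244]
tool_rot: [-3.142, 0.0, 1.232]
force: [0.2, 0.0, 0.6]
grip_width: 0.0436
finger_force: 71.2
20.57 pos [ 580.5 -274.6   24.4] rpy [-180.     0.    70.6] w 43.6 F [0.2 0.  0.6] ff 71.2
d units [-0.0022 -0.0003  0.0122] turn [-0.0001  0.     -0.0004] q7 0.52
```

```bash

python3 -m inch '[[0,0,0.006,0,0,0,0.4],[0,0,0.012,0,0,0,0.4],[0,0,0.017,0,0,0,0.4],[0,0,0.017,0,0,0,0.4]]'
python3 go.py 580.3 -275 22 70.6
```

```text
clock: 21.08
position: [0.5807, -0.2747, 0.0221]
tool_rot: [3.141, -0.0, 1.232]
force: [-4.9, 3.6, 17.5]
grip_width: 0.0435
finger_force: 73.3
21.07 pos [ 580.7 -274.7   22.1] rpy [180.   -0.   70.6] w 43.5 F [-4.9  3.6 17.5] ff 73.3
d units [-0.0022 -0.0012  0.0006] turn [ 0.0003 -0.0003 -0.0004] q7 0.53
```

Contact came at the expected height, so I'll release and go up.

```bash

python3 -m inch '[[0,0,-0.008,0,0,0,0.5],[0,0,-0.008,0,0,0,0.6],[0,0,-0.008,0,0,0,0.66],[0,0,-0.008,0,0,0,0.66],[0,0,-0.008,0,0,0,0.66],[0,0,-0.008,0,0,0,0.66],[0,0,-0.05,0,0,0,0.66],[0,0,-0.15,0,0,0,0.66],[0,0,-0.35,0,0,0,0.66],[0,0,-0.6,0,0,0,0.66],[0,0,-0.85,0,0,0,0.66],[0,0,-1,0,0,0,0.66]]'
python3 go.py 410 281 260 84.5
```

```text
clock: 22.58
position: [0.5807, -0.2751, 0.2252]
tool_rot: [3.138, -0.0, 1.231]
force: [-0.2, 0.5, -0.2]
grip_width: 0.0564
finger_force: 0.0
22.57 pos [ 580.7 -275.1  225.2] rpy [179.8  -0.   70.5] w 56.4 F [-0.2  0.5 -0.2] ff 0.0
d units [ 2.3371 -1.7308 -0.1794] turn [ 0.0021  0.0002 -0.1552] q7 0.4
```

```bash

python3 -m inch '[[0.06,-0.05,-0.15,0,0,0,0.66],[0.25,-0.18,-0.18,0,0,0,0.66],[0.45,-0.33,-0.18,0,0,0,0.66],[0.65,-0.48,-0.18,0,0,0,0.66],[0.8,-0.58,-0.18,0,0,0,0.66]]'
python3 -m inch '[[0.2,-0.15,0,0,0,0,0.72],[0.4,-0.3,0,0,0,-0.04,0.72],[0.6,-0.44,0,0,0,-0.08,0.72],[0.8,-0.58,0,0,0,-0.12,0.72],[0.8,-0.58,0,0,0,-0.155,0.72],[0.8,-0.58,0,0,0,-0.155,0.72]]'
python3 go.py 410.8 289 60 84.5
python3 - <<'E'
from workcell import bot
from m import *
f=bot.grab_frame('top');np.savez('pics/top3.npz',**f)
g=bot.grab_frame('side');np.savez('pics/side3.npz',**g)
for n,z,k,rt in [('dish',.007,'white',(170,219,211,244)),('slide in case',.013,'white',(338,155,395,197)),('case',.03,'grey',(338,155,395,197))]:
    try: print(n,meas(f,rt,k,z))
    except Exception as e: print(n,e)
a=cv2.resize(f['img'][150:205,335:400,::-1],None,fx=6,fy=6,interpolation=cv2.INTER_CUBIC)
b=cv2.resize(g['img'][205:260,330:395,::-1],None,fx=6,fy=6,interpolation=cv2.INTER_CUBIC)
cv2.imwrite('pics/chk.png',np.hstack([a,b]))
E
```

```text
clock: 23.2
position: [0.5235, -0.0833, 0.2584]
tool_rot: [3.141, -0.001, 1.232]
force: [1.4, -0.8, 0.2]
grip_width: 0.0564
finger_force: 0.0
clock: 23.95
position: [0.4681, 0.1043, 0.2581]
tool_rot: [3.141, -0.001, 1.475]
force: [-0.2, -0.2, 0.6]
grip_width: 0.0617
finger_force: 0.0
23.95 pos [468.1 104.3 258.1] rpy [ 1.80e+02 -1.00e-01  8.45e+01] w 61.7 F [-0.2 -0.2  0.6] ff 0.0
d units [ 0.8906 -0.3745  0.9912] turn [ 0.0005 -0.0007  0.0001] q7 -0.13
dish attempt to get argmax of an empty sequence
slide in case (array([ 585.1, -264.4]), array([ 54.6, 107.5]), 69.9, 31)
case (array([ 584.2, -263.8]), array([ 67.7, 123.3]), 70.7, 27)
```

View pics/chk.png

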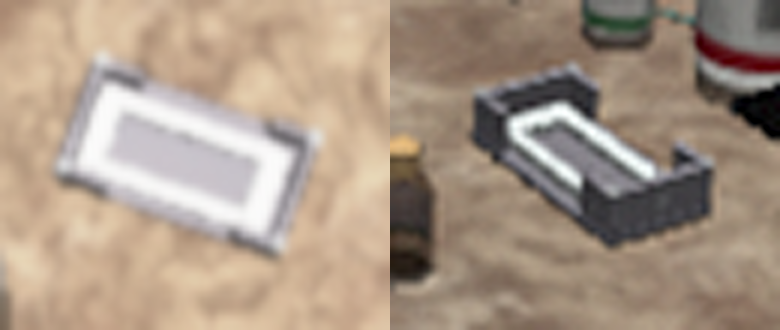

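The windowed plate lies flat and centred on the case floor, between the walls in both views: (185,155) in the top one and (585,150) in the side one. That was my tenth picture, so from here I rely on numbers only. Next, the round-opening plate.

```bash

python3 -m inch '[[0.2,-0.08,0,0,0,0,0.72],[0.45,-0.18,0,0,0,0,0.72],[0.7,-0.29,0,0,0,0,0.72],[0.89,-0.374,0.05,0,0,0,0.72],[0.89,-0.374,0.25,0,0,0,0.72],[0.89,-0.374,0.5,0,0,0,0.72],[0.89,-0.374,0.75,0,0,0,0.72],[0.89,-0.374,0.92,0,0,0,0.72],[0.89,-0.374,0.99,0,0,0,0.72],[0.89,-0.374,0.99,0,0,0,0.72],[0.89,-0.374,0.99,0,0,0,0.72]]'
python3 go.py 410.8 289 16.5 84.5
```

```text
clock: 25.42
position: [0.4114, 0.289, 0.0603]
tool_rot: [3.14, -0.001, 1.475]
force: [0.6, 0.4, -0.3]
grip_width: 0.0615
finger_force: 0.0
25.43 pos [411.4 289.   60.3] rpy [ 1.799e+02 -1.000e-01  8.450e+01] w 61.5 F [ 0.6  0.4 -0.3] ff 0.0
d units [-0.0005 -0.0035  0.2192] turn [ 0.0008 -0.0008 -0.0001] q7 -0.29
```

```bash

python3 -m inch '[[0,-0.003,0.05,0,0,0,0.72],[0,-0.003,0.1,0,0,0,0.72],[0,-0.003,0.15,0,0,0,0.72],[0,-0.003,0.185,0,0,0,0.72],[0,-0.003,0.205,0,0,0,0.72],[0,-0.003,0.216,0,0,0,0.72],[0,-0.003,0.216,0,0,0,0.72],[0,-0.003,0.216,0,0,0,0.65],[0,-0.003,0.216,0,0,0,0.55],[0,-0.003,0.216,0,0,0,0.4],[0,-0.003,0.216,0,0,0,0.4],[0,-0.003,0.216,0,0,0,0.4],[0,-0.003,0.216,0,0,0,0.4]]' 50
python3 go.py 410.8 289 16.5 84.5
```

```text
clock: 27.05
position: [0.4104, 0.2889, 0.0164]
tool_rot: [3.141, -0.001, 1.475]
force: [-1.9, -1.2, 12.8]
grip_width: 0.0443
finger_force: 49.2
27.05 pos [410.4 288.9  16.4] rpy [180.   -0.   84.5] w 44.3 F [-1.9 -1.2 12.8] ff 49.2
d units [ 0.0009  0.0021 -0.0003] turn [ 0.0002 -0.0004  0.0002] q7 -0.25
```

```bash

python3 -m inch '[[0,0,-0.02,0,0,0,0.4],[0,0,-0.06,0,0,0,0.4],[0,0,-0.14,0,0,0,0.4],[0,0,-0.26,0,0,0,0.4],[0,0,-0.42,0,0,0,0.4],[0,0,-0.6,0,0,0,0.4],[0,0,-0.8,0,0,0,0.4],[0,0,-0.94,0,0,0,0.4],[0,0,-1,0,0,0,0.4]]' 70
python3 go.py 587 -256.2 260 70.6
```

```text
clock: 28.18
position: [0.4103, 0.289, 0.2178]
tool_rot: [3.141, -0.002, 1.475]
force: [-0.1, 0.2, 0.2]
grip_width: 0.043
finger_force: 71.2
28.18 pos [410.3 289.  217.8] rpy [ 1.799e+02 -1.000e-01  8.450e+01] w 43.0 F [-0.1  0.2  0.2] ff 71.2
d units [-2.6287  1.1399 -0.215 ] turn [ 0.0005 -0.0013  0.1547] q7 -0.47
```

```bash

python3 -m inch '[[-0.05,0.02,-0.1,0,0,0,0.4],[-0.2,0.09,-0.2,0,0,0,0.4],[-0.4,0.17,-0.215,0,0,0,0.4],[-0.6,0.26,-0.215,0,0,0,0.4],[-0.8,0.35,-0.215,0,0,0,0.4],[-0.9,0.39,-0.215,0,0,0,0.4]]'
python3 -m inch '[[-0.2,0.09,0,0,0,0.02,0.4],[-0.4,0.17,0,0,0,0.05,0.4],[-0.6,0.26,0,0,0,0.09,0.4],[-0.8,0.35,0,0,0,0.13,0.4],[-0.9,0.39,0,0,0,0.155,0.4],[-0.9,0.39,0,0,0,0.155,0.4]]'
python3 go.py 587 -256.2 90 70.6
```

```text
clock: 28.92
position: [0.4707, 0.0998, 0.2588]
tool_rot: [-3.141, 0.0, 1.473]
force: [1.0, 1.1, -0.8]
grip_width: 0.0432
finger_force: 71.2
clock: 29.68
position: [0.5307, -0.0861, 0.2585]
tool_rot: [-3.141, 0.001, 1.229]
force: [-0.1, 0.4, 0.3]
grip_width: 0.0435
finger_force: 71.2
29.68 pos [530.7 -86.1 258.5] rpy [-1.80e+02  1.00e-01  7.04e+01] w 43.5 F [-0.1  0.4  0.3] ff 71.2
d units [-0.706  0.551  0.843] turn [-0.0004  0.0006 -0.0022] q7 0.1
```

```bash

python3 -m inch '[[-0.15,0.12,0,0,0,0,0.4],[-0.35,0.27,0,0,0,0,0.4],[-0.55,0.43,0,0,0,0,0.4],[-0.67,0.52,0,0,0,0,0.4],[-0.706,0.551,0.05,0,0,0,0.4],[-0.706,0.551,0.2,0,0,0,0.4],[-0.706,0.551,0.4,0,0,0,0.4],[-0.706,0.551,0.6,0,0,0,0.4],[-0.706,0.551,0.77,0,0,0,0.4],[-0.706,0.551,0.84,0,0,0,0.4],[-0.706,0.551,0.84,0,0,0,0.4],[-0.706,0.551,0.84,0,0,0,0.4]]'
python3 go.py 587 -256.2 29.4 70.6
```

```text
clock: 31.18
position: [0.5886, -0.2543, 0.0922]
tool_rot: [3.14, -0.0, 1.232]
force: [-0.3, -0.3, -0.6]
grip_width: 0.043
finger_force: 71.3
31.18 pos [ 588.6 -254.3   92.2] rpy [179.9  -0.   70.6] w 43.0 F [-0.3 -0.3 -0.6] ff 71.3
d units [-0.0115 -0.0049  0.3139] turn [ 0.001  -0.     -0.0001] q7 0.47
```

```bash

python3 -m inch '[[-0.01,-0.005,0.06,0,0,0,0.4],[-0.01,-0.005,0.12,0,0,0,0.4],[-0.01,-0.005,0.16,0,0,0,0.4],[-0.01,-0.005,0.2,0,0,0,0.4],[-0.01,-0.005,0.23,0,0,0,0.4],[-0.01,-0.005,0.26,0,0,0,0.4],[-0.01,-0.005,0.28,0,0,0,0.4],[-0.01,-0.005,0.295,0,0,0,0.4],[-0.01,-0.005,0.295,0,0,0,0.4]]'
python3 go.py 587 -256.2 29.4 70.6
```

```text
clock: 32.3
position: [0.5863, -0.2559, 0.0318]
tool_rot: [-3.141, 0.0, 1.232]
force: [-0.0, -0.0, -1.3]
grip_width: 0.0432
finger_force: 71.3
32.3 pos [ 586.3 -255.9   31.8] rpy [-180.     0.    70.6] w 43.2 F [-0.  -0.  -1.3] ff 71.3
d units [-0.0005  0.0037  0.012 ] turn [-0.0001  0.     -0.0003] q7 0.51
```

```bash

python3 -m inch '[[0,0.003,0.005,0,0,0,0.4],[0,0.003,0.01,0,0,0,0.4],[0,0.003,0.016,0,0,0,0.4],[0,0.003,0.016,0,0,0,0.4]]'
python3 go.py 587 -256.2 29.4 70.6
```

```text
clock: 32.8
position: [0.5871, -0.2561, 0.0297]
tool_rot: [3.141, -0.001, 1.232]
force: [-5.0, 3.2, 17.0]
grip_width: 0.0431
finger_force: 73.3
32.8 pos [ 587.1 -256.1   29.7] rpy [180.   -0.   70.6] w 43.1 F [-5.   3.2 17. ] ff 73.3
d units [-0.0006 -0.0003  0.0013] turn [ 0.0003 -0.0003 -0.0004] q7 0.51
```

Contact with the lower plate came at 29.7 mm, close to the expected 29.4. I'll release, raise the arm and swing it aside to check.

```bash

python3 -m inch '[[0,0,-0.008,0,0,0,0.5],[0,0,-0.008,0,0,0,0.6],[0,0,-0.008,0,0,0,0.66],[0,0,-0.008,0,0,0,0.66],[0,0,-0.008,0,0,0,0.66],[0,0,-0.008,0,0,0,0.66],[0,0,-0.05,0,0,0,0.66],[0,0,-0.15,0,0,0,0.66],[0,0,-0.35,0,0,0,0.66],[0,0,-0.6,0,0,0,0.66],[0,0,-0.85,0,0,0,0.66],[0,0,-1,0,0,0,0.66]]'
python3 -m inch '[[0.2,-0.1,-0.15,0,0,0,0.66],[0.4,-0.2,-0.15,0,0,0,0.66],[0.7,-0.4,-0.15,0,0,0,0.66],[0.95,-0.6,-0.15,0,0,0,0.66],[0.95,-0.6,-0.15,0,0,0,0.66]]'
python3 -m inch '[[0.25,-0.1,0,0,0,0,0.66],[0.5,-0.2,0,0,0,0,0.66],[0.75,-0.3,0,0,0,0,0.66],[0.95,-0.4,0,0,0,0,0.66],[0.95,-0.4,0,0,0,0,0.66],[0.95,-0.4,0,0,0,0,0.66]]'
python3 - <<'E'
from workcell import bot
from m import *
f=bot.grab_frame('top');g=bot.grab_frame('side')
C=cloud(f);D=cloud(g)
for n,z,k,rt in [('dish in case',.02,'white',(338,155,395,197)),('case',.03,'grey',(338,155,395,197)),('rest',.016,'grey',(158,153,214,190)),('grip',.038,'dark',(172,164,202,182))]:
    try: print(n,meas(f,rt,k,z))
    except Exception as e: print(n,e)
c=np.array([.5843,-.2637]);u=np.array([.332,.943]);v=np.array([.943,-.332])
for nm,X in(('top',C),('side',D)):
    P=X.reshape(-1,3);q=P[:,:2]-c;a=q@u;b=q@v
    for lo,hi in((-.045,-.02),(.02,.045)):
        m=(a>lo)&(a<hi)&(abs(b)<.018)&(P[:,2]>-.02)&(P[:,2]<.1);print(nm,lo,m.sum(),np.median(P[m,2]).round(4))
    c2=np.array([.5922,.2987]);q=P[:,:2]-c2
    for s in(-1,1):
        m=(q[:,0]*s>.012)&(q[:,0]*s<.028)&(abs(q[:,1])<.055)&(P[:,2]<.1)&(P[:,2]>-.02);print(nm,'cover',s,m.sum(),np.median(P[m,2]).round(4))
E
```

```text
clock: 34.3
position: [0.5872, -0.2565, 0.2328]
tool_rot: [3.138, -0.0, 1.231]
force: [1.1, 0.6, 0.3]
grip_width: 0.0565
finger_force: 0.0
clock: 34.92
position: [0.536, -0.0329, 0.2597]
tool_rot: [-3.141, -0.002, 1.236]
force: [0.4, -0.2, 0.5]
grip_width: 0.0563
finger_force: 0.0
clock: 35.67
position: [0.525, 0.1677, 0.2595]
tool_rot: [3.141, -0.0, 1.231]
force: [-0.3, 0.7, -0.4]
grip_width: 0.0564
finger_force: 0.0
dish in case (array([ 585.5, -264.6]), array([ 53.2, 107.1]), 70.7, 30)
case (array([ 584.2, -263.8]), array([ 67.9, 123.3]), 70.7, 24)
rest (array([593.7, 321.4]), array([116.1, 129.4]), 90.7, 5)
grip (array([586.4, 251.2]), array([16.3, 55.6]), 2.0, 9)
top -0.045 92 0.0196
top 0.02 91 0.0209
top cover -1 0 nan
top cover 1 0 nan
side -0.045 43 0.0193
side 0.02 50 0.0185
side cover -1 32 0.0143
side cover 1 0 nan
  return _methods._mean(a, axis=axis, dtype=dtype,
  ret = ret.dtype.type(ret / rcount)
```

The dish plate's top is about 20 mm up at both ends, flat and centred. The arm now hides the cover, so I check it against the earlier clear top image and hand in.

```bash
python3 - <<'E'
from m import *
f=np.load('pics/top3.npz');g=np.load('pics/top2.npz')
for F in(g,f):
    try: print('grip',meas(F,(170,164,204,182),'dark',.038),'rest',meas(F,(158,153,214,190),'grey',.016))
    except Exception as e: print(e)
P=cloud(g).reshape(-1,3);q=P[:,:2]-np.array([.5922,.2987])
for s in(-1,1):
    m=(q[:,0]*s>.012)&(q[:,0]*s<.028)&(abs(q[:,1])<.05)&(P[:,2]<.1);print('slab z',s,np.median(P[m,2]).round(4))
    m=(abs(q[:,0])>.012)&(abs(q[:,0])<.028)&(q[:,1]*s>.03)&(q[:,1]*s<.055)&(P[:,2]<.1);print('slab z end',s,np.median(P[m,2]).round(4))
E
```

```text
grip (array([589.1, 295.8]), array([14.7, 63.7]), 93.2, 21) rest (array([592.2, 298.7]), array([ 83.5, 142.9]), 92.7, 28)
grip (array([586.4, 279.5]), array([10. , 30.7]), 150.0, 16) rest (array([585.8, 290. ]), array([ 99.8, 160.8]), 90.7, 17)
slab z -1 0.0161
slab z end -1 0.0172
slab z 1 0.0168
slab z end 1 0.0156
```

```bash
python3 -c "
from workcell import bot
print(bot.job_done())"
```

```text
the job is handed in; nothing more can be done
None
```

I handed the job in at about 36 s of the 72 s limit. By measurement the cover lies flat in the rest (3–4 mm off centre) and the windowed plate with the round-opening plate on it lie flat and centred in the open case; no verdict came back.

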